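Tighten a tail lamp's retaining ring with a pin spanner

ROBOT

A 6-joint arm with a two-finger parallel gripper is mounted at the origin on the work surface. World frame = base frame: x ahead of the robot, y to its left, z up, the work surface at z = 0. Lengths are in mm, angles in rad, forces in N, time in s.
With the tool pointing down it reaches from about 400 to 925 mm from the base axis. Payload 12.5 kg.
Tool frame: the origin (TCP) lies midway between the tips of the shut fingers; the grasp point (between the pads) lies 19 mm behind it; z points along the fingers, y is the line along which they close (so a half turn about z gives the same grasp; the last joint's range is limited). The gripper opens to 95 mm and grips with 3 to 60 N. Pads are 20 mm wide; open, the fingers measure 119 mm over their backs; the gripper's body (75 mm by 180 mm) begins 59 mm behind the grasp point.
Start: joints at [1.224, 0.491, 1.559, -0, 1.092, -0.106], TCP at [149.031, 606.99, 214.661] pointing down, gripper open.
Joint ranges: [-3.1, 3.1], [-0.84, 2.19], [0.05, 2.79], [-1.13, 4.28], [0.06, 2.93], [-2.69, 2.69]. Speed limits (rad/s): [2.22, 2.22, 2.79, 3.14, 3.14, 3.14].

INTERFACE

Orientations are given as [roll, pitch, yaw] about the fixed x, y, z axes, in that order (R = Rz(yaw) Ry(pitch) Rx(roll)).
In Python, from cell import state, read_camera, camera_info, env gives the robot as it stands.
- The arm moves only by the tool move_arm, never from a script. Its argument "commands" is a list of rows, each a list of 3 entries, a list of its own where there are three numbers: the shift along the world's x, y, z in cm, then the turn, a rotation vector about the world's x, y, z in degrees, then the opening, from 0 (shut) to 1 (fully open). A call has 1 to 10 rows; each row shifts and turns the commanded pose from where the row before left it; what a row does not reach is not made up. A row lasts 1/10 s, in which the tool goes at most 50 mm and 8.59 degrees, less where a joint would pass 70% of its speed; a pose out of reach is approached as far as the arm can. A call with a gripper value outside its range is refused whole. The fingers move at their own pace and stop on an object; the grip force is fixed at half the most. Time passes only in rows, so rows that do not move let the fingers close. It gives the time, the measured TCP pose, the force, the opening and the grip force at its end, in the units of the state.
- state(): the state, without advancing time (a new reading comes with each control period).
- read_camera(name): name is "scene" or "top"; returns the picture (420x560x3 uint8, blue, green, red); there is no depth.
- camera_info(name): a dict with "K" (3x3 intrinsics, pixels), "cam_to_world" (4x4, takes a point from camera to world coordinates). Camera axes: x right, y down, z forward; pixel columns grow to the right and rows downward; lengths in mm; the calibration is good to about 2 mm. A picture is of the moment at which its call begins. camera_info takes no time and is no camera call.
- env.job_done(): hands the job in; it is judged then, once.
The state is a dict: "t": time; "joints": joint angles; "qvel": joint speeds; "tau": joint torques, N m; "eef_pos": TCP position; "tcp_rot": TCP orientation; "ft_force": force on the tool from outside, world axes, zero at the start; "moment": the same for the moment, N m; "opening": opening from 0.0 (shut) to 1.0 (fully open); "grip_force": force on a finger pad.
Only numpy, scipy, OpenCV 4.12 (cv2) and the standard library are available. Lean on these libraries where they do the work, as an engineer would, in place of code of your own. Each camera call takes 0.05 s, during which the arm holds its last target. There are 200 camera calls.

TASK

Take the two-pin spanner out of its wooden block, fit both its pins into holes of the retaining ring on the round tail lamp, and turn the ring clockwise until it is fully home against its stop. Be gentle: the lens cracks if the lamp is pushed, levered or turned hard, so feel for the holes with light pressure and stop when the ring stops; turn the ring with the spanner only and do not let the fingers bear on the lamp. Then lift the spanner off and stand it back in its block, leaving the other things on the bench alone.

Things in the scene. Friction and masses are not known exactly. Their poses are not given: they have to be found in the camera images.
- spanner: Steel two-pin spanner, 0.2 kg, upright. Cross-bar 90x20x10 mm along its x; on it a handle plate 36 mm wide (x), 12 mm thick (y: pinch across this), from 10 to 82 mm above the bar's underside; below the bar two round-nosed pins, 5.6 mm across, 9 mm long, 30 mm either side of the middle along x. Origin: bar's underside, midway between the pins (tips 9 mm lower); z up.
- ring_face (a point): Centre of the top face of the lamp's aluminium ring, 60 mm above the bench, z up. Ring 78 mm outside, 44 inside, 10 thick; six holes 8 mm across, 10 deep, 60 degrees apart on a 30 mm radius; pins fit any opposite pair, fully in the bar lies on the face. These x, y axes are the plate's: where the holes stand is NOT measured; look, or slide the pins lightly round until they drop in.
- lamp: Round tail lamp, fixed: steel plate 130x130x10 mm, black housing 82 mm across, ring on top, red lens recessed 4 mm inside the ring. Origin: centre of the plate's underside. The lens cracks if the spanner's contacts with lamp and ring add up to over 70 N, or to over 25 N while the pins are not yet in (bar over 4 mm off the face).
- ring (a joint): How far the retaining ring has been turned (rad): it grows as the ring turns clockwise seen from above, and stops hard at 0.65, fully home. It starts somewhere from 0 to 0.25, turns stiffly (about 0.2 N m) and stays where it is left. The value says nothing about where the holes are.
- block: Wooden block for the spanner, 120 x 50 x 41 mm, fixed; origin at the centre of its underside, x along its length. Its top has a pocket 96 x 26 mm and 9 mm deep that takes the spanner's cross-bar (along x, either way round); a 12 mm wide, 10 mm deep trench in the pocket's floor clears the pins.
- rest (a point): Where the spanner's origin is when it stands properly in its block: centre of the pocket's floor, 32 mm above the bench; same axes as the block.
- driver: Bystander: a red-handled screwdriver lying on the bench; origin on the tool.
- openwrench: Bystander: an ordinary open-ended wrench lying on the bench; origin on the tool.
- connector: Bystander: a black round trailer plug standing up, 42 mm across, 46 mm tall; origin under its middle.
- spare_ring: Bystander: a loose plain aluminium ring without holes, 78 mm across, lying on the bench; origin under its middle.
- spray: Bystander: a grey spray can, 54 mm across, 170 mm tall; origin under its middle.
- mug: Bystander: a white mug, 90 mm tall; origin under its middle.
- meter: Bystander: a yellow test meter lying flat, 150 x 80 x 45 mm; origin under its middle.
- screws: Bystander: a grey tray with compartments, 110 x 160 x 40 mm; origin under its middle.

How it is judged:
By the outcome, as a careful person would: the job done as asked, in the order asked, and still so for the second after the job is handed in, with the robot touching nothing.
It also fails if it takes over 72 s, if anything falls off the work surface, if the arm or the gripper's body presses on something with over 40 N, if the wrist force passes 120 N, or if a joint passes its speed limit or range.

## Working session

There is one attempt and no reset: what is moved stays moved. The work goes in short steps, Python scripts to look and compute and a tool call to move; the robot and the scene stay as the last step left them, time stands still between calls to the robot, and variables do not carry over. Pictures are saved under pics/ and viewed, at most 10 in all, crops included, and the job is handed in when it is done.

Besides the shell and the picture viewer there is one more tool, called after "Call:" by a JSON object that holds its "name" and its "arguments", one argument or row to a line. move_arm: Moves the arm, as the interface text tells. Its arguments: {"type":"object","properties":{"commands":{"type":"array"}},"required":["commands"]}

```bash
mkdir -p pics; python3 - <<'E'
from cell import *
import cv2
for n in("scene","top"):
    cv2.imwrite(f"pics/{n}0.png",read_camera(n)); i=camera_info(n); print(n,i["K"],i["cam_to_world"])
s=state();print(s["t"],s["eef_pos"],s["tcp_rot"],s["opening"],s["ft_force"])
E
```

```text
scene [[431.63678923   0.         285.89038658]
 [  0.         431.63678923 212.93456013]
 [  0.           0.           1.        ]] [[ 1.86842807e-01  6.03127946e-01 -7.75452414e-01  1.46088208e+03]
 [ 9.82376335e-01 -1.18844998e-01  1.44265735e-01 -1.56400737e+02]
 [-5.14794378e-03 -7.88741115e-01 -6.14703955e-01  7.46497432e+02]
 [ 0.00000000e+00  0.00000000e+00  0.00000000e+00  1.00000000e+00]]
top [[513.21859195   0.         274.86632934]
 [  0.         513.21859195 203.46736328]
 [  0.           0.           1.        ]] [[-2.19435789e-02 -9.86975213e-01  1.59368781e-01  3.16335617e+02]
 [-9.99710227e-01  2.32398853e-02  6.27456935e-03 -2.90400848e+00]
 [-9.89655661e-03 -1.59184914e-01 -9.87199180e-01  1.56499502e+03]
 [ 0.00000000e+00  0.00000000e+00  0.00000000e+00  1.00000000e+00]]
0.1 [148.97157077 606.77461815 214.11740654] [-3.14062583e+00 -9.43932357e-05  2.90078045e+00] 0.9986728184321506 [-0.018455   -0.87655954 -0.26996591]
```

View pics/scene0.png

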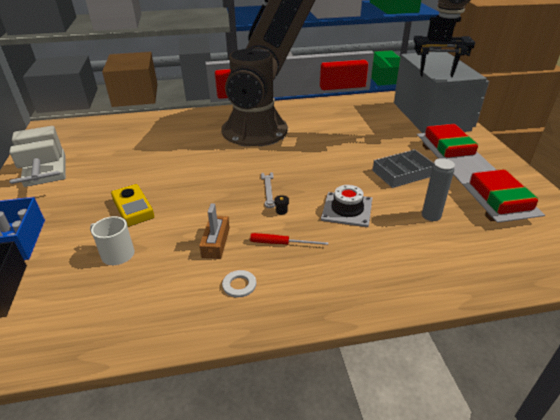

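View pics/top0.png

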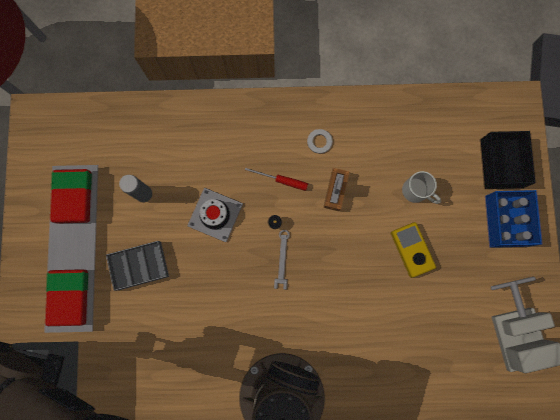

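The scene view shows the block with the spanner at about (215,235) and the lamp at (348,203). In the top view they are at (338,190) and (214,212). I'll enlarge both.

```bash
python3 - <<'E'
import cv2,numpy as np
t=cv2.imread("pics/top0.png");s=cv2.imread("pics/scene0.png")
f=lambda im,x,y,w,h:cv2.resize(im[y:y+h,x:x+w],(400,300),interpolation=cv2.INTER_CUBIC)
m=np.vstack([np.hstack([f(t,182,185,68,51),f(t,304,165,68,51)]),np.hstack([f(s,314,170,68,51),f(s,175,200,80,60)])])
cv2.imwrite("pics/m1.png",m)
E
```

```text
(no output)
```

View pics/m1.png

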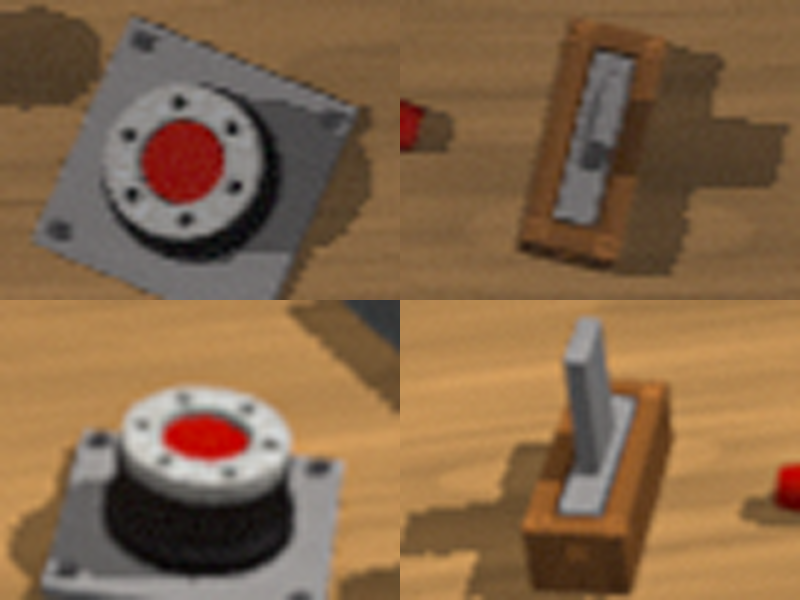

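The crops show all six holes clearly: in the top-view crop they are at about (180,102), (232,128), (233,187), (185,218), (131,193) and (129,134). The bar's corners in the top crop are near (595,52), (635,58), (598,225) and (555,218). Next I measure both.

```bash
cat > h.py <<'E'
from cell import *
import cv2,numpy as np
I={n:camera_info(n) for n in("scene","top")}
def ray(n,uv,z):
    K=np.array(I[n]["K"]);T=np.array(I[n]["cam_to_world"]);uv=np.atleast_2d(np.asarray(uv,float))
    d=np.c_[uv,np.ones(len(uv))]@np.linalg.inv(K).T@T[:3,:3].T
    return T[:3,3]+d*((z-T[2,3])/d[:,2])[:,None]
def holes(im,n,pts,r=3):
    g=255-cv2.cvtColor(im,cv2.COLOR_BGR2GRAY).astype(float);out=[]
    for u,v in pts:
        for _ in range(3):
            y,x=np.mgrid[round(v)-r:round(v)+r+1,round(u)-r:round(u)+r+1]
            w=np.clip(g[y,x]-np.percentile(g[y,x],60)-10,0,None)
            w=w*(np.hypot(x-u,y-v)<=r); u,v=(w*x).sum()/w.sum(),(w*y).sum()/w.sum()
        out.append((u,v))
    return np.array(out)
def pose(P):
    c=P[:,:2].mean(0);d=P[:,:2]-c;a=np.degrees(np.arctan2(d[:,1],d[:,0]))
    return c.round(1),np.hypot(*d.T).round(1),a.round(1),np.degrees(np.angle(np.exp(6j*np.radians(a)).sum()))/6
E
python3 - <<'E'
from h import *
t=cv2.imread("pics/top0.png");s=cv2.imread("pics/scene0.png")
un=lambda p,ox,oy,k,dx=0,dy=0:(np.array(p,float)-[dx,dy]+.5)/k-.5+[ox,oy]
k=400/68
ht=holes(t,"top",un([(180,102),(232,128),(233,187),(185,218),(131,193),(129,134)],182,185,k))
hs=holes(s,"scene",un([(184,398),(248,408),(270,444),(229,472),(164,461),(141,425)],314,170,k,0,300),2)
for n,h in(("top",ht),("scene",hs)): print(n,*pose(ray(n,h,60)))
# red lens (z=56)
for n,im,(x,y,w,h) in(("top",t,(195,195,40,35)),("scene",s,(330,180,40,25))):
    c=im[y:y+h,x:x+w].astype(int);m=((c[...,2]>110)&(c[...,1]<70)).astype(np.uint8)
    M=cv2.moments(m,True);print("lens",n,ray(n,(M["m10"]/M["m00"]+x,M["m01"]/M["m00"]+y),56).round(1))
# block top corners, bar
B=ray("top",un([(577,20),(665,45),(612,268),(522,245)],304,165,k,400,0),41);print("block",B.round(0).tolist())
b=ray("top",un([(593,52),(636,58),(598,226),(554,219)],304,165,k,400,0),42)
print("bar top",b.round(0).tolist(),b.mean(0),[np.degrees(np.arctan2(*(b[i]-b[j])[[1,0]])) for i,j in((0,3),(1,2))])
ks=5
b=ray("scene",un([(597,514),(558,514),(636,397)],175,200,ks,400,300),42);print("bar scene",b.round(0).tolist())
b=ray("scene",un([(527,527),(634,537),(668,384),(578+5,375)],175,200,ks,400,300),41);print("block scene",b.round(0).tolist())
b=ray("scene",un([(565,357),(588,362),(602,322),(581,316)],175,200,ks,400,300),114);print("handle top scene",b.round(0).tolist(),b.mean(0))
b=ray("top",un([(594,155)],304,165,k,400,0),114);print("handle top top",b.round(0).tolist())
E
```

```text
top [538.4 192.1] [29.9 29.7 29.9 28.2 30.3 29.2] [   2.9  -58.1 -118.1 -177.2  123.1   62.9] 2.58865808575816
scene [537.9 191.2] [30.9 30.4 29.7 31.6 29.9 30.4] [-177.9  123.3   63.1    2.1  -56.7 -117.3] 2.756349006828028
lens top [[538.4 192.5  56. ]]
lens scene [[534.9 192.2  56. ]]
block [[667.0, -174.0, 41.0], [653.0, -219.0, 41.0], [538.0, -187.0, 41.0], [550.0, -141.0, 41.0]]
bar top [[650.0, -182.0, 42.0], [646.0, -204.0, 42.0], [559.0, -181.0, 42.0], [563.0, -158.0, 42.0]] [ 604.72387275 -181.03376615   42.        ] [np.float64(-15.148546154377286), np.float64(-14.884923472875641)]
bar scene [[653.0, -185.0, 42.0], [650.0, -204.0, 42.0], [565.0, -160.0, 42.0]]
block scene [[655.0, -219.0, 41.0], [672.0, -169.0, 41.0], [556.0, -143.0, 41.0], [540.0, -186.0, 41.0]]
handle top scene [[619.0, -191.0, 114.0], [625.0, -180.0, 114.0], [594.0, -172.0, 114.0], [587.0, -182.0, 114.0]] [ 606.56210925 -181.24395958  114.        ]
handle top top [[583.0, -172.0, 114.0]]
```

Both views agree. The ring centre is at (538.3, 191.8), with holes at 2.7° mod 60°. The spanner is at (605, -181) with its bar at -15°, so the tool yaw needs -1.2°. I'm moving above the spanner now.

Call:
{"name": "move_arm", "arguments": {
  "commands": [
    [[3,-3.6,0],[0,0,0],0.5],
    [[3,-3.6,0],[0,0,0],0.5],
    [[3,-3.6,0],[0,0,0],0.5],
    [[3,-3.6,0],[0,0,0],0.5],
    [[3,-3.6,0],[0,0,0],0.5],
    [[3,-3.6,0],[0,0,0],0.5],
    [[3,-3.6,0],[0,0,0],0.5],
    [[3,-3.6,0],[0,0,0],0.5],
    [[3,-3.6,0],[0,0,0],0.5],
    [[3,-3.6,0],[0,0,0],0.5]
  ]
}}

```text
t: 1.1
eef_pos: [449.9, 245.3, 214.6]
tcp_rot: [3.142, -0.0, 2.901]
ft_force: [0.1, 0.7, 0.2]
opening: 0.499
grip_force: 0.0
```

Call:
{"name": "move_arm", "arguments": {
  "commands": [
    [[1.6,-4.3,0],[0,0,-1.2],0.5],
    [[1.6,-4.3,0],[0,0,0],0.5],
    [[1.6,-4.3,0],[0,0,0],0.5],
    [[1.6,-4.3,0],[0,0,0],0.5],
    [[1.6,-4.3,0],[0,0,0],0.5],
    [[1.6,-4.3,0],[0,0,0],0.5],
    [[1.6,-4.3,0],[0,0,0],0.5],
    [[1.5,-4.2,0],[0,0,0],0.5],
    [[1.5,-4.2,0],[0,0,0],0.5],
    [[1.4,-4.2,0],[0,0,0],0.5]
  ]
}}

```text
t: 2.1
eef_pos: [605.3, -181.9, 214.4]
tcp_rot: [3.141, -0.001, 2.88]
ft_force: [-0.4, 0.5, -0.3]
opening: 0.498
grip_force: 0.0
```

Call:
{"name": "move_arm", "arguments": {
  "commands": [
    [[0,0,0],[0,0,0],0.5],
    [[0,0,0],[0,0,0],0.5]
  ]
}}

```text
t: 2.3
eef_pos: [604.7, -180.7, 213.9]
tcp_rot: [3.141, -0.001, 2.878]
ft_force: [-0.7, 0.7, -0.0]
opening: 0.498
grip_force: 0.0
```

Call:
{"name": "move_arm", "arguments": {
  "commands": [
    [[0,0,-2.5],[0,0,0],0.5],
    [[0,0,-2.5],[0,0,0],0.5],
    [[0,0,-2.5],[0,0,0],0.5],
    [[0,0,-2.5],[0,0,0],0.5],
    [[0,0,-2.0],[0,0,0],0.5],
    [[0,0,-1.5],[0,0,0],0.5],
    [[0,0,0],[0,0,0],0.5]
  ]
}}

```text
t: 3.0
eef_pos: [604.2, -178.7, 78.0]
tcp_rot: [3.141, -0.003, 2.881]
ft_force: [-0.4, 0.2, 1.0]
opening: 0.497
grip_force: 0.0
```

```bash
python3 - <<'E'
from h import *
s=read_camera("scene");t=read_camera("top")
f=lambda im,x,y,w,h:cv2.resize(im[y:y+h,x:x+w],(400,300),interpolation=cv2.INTER_CUBIC)
cv2.imwrite("pics/m2.png",np.hstack([f(t,304,165,68,51),f(s,175,200,80,60)]))
print(state()["joints"])
E
```

```text
[-3.92999241e-01  6.51576022e-01  1.66738011e+00  2.19432572e-04
  8.22337689e-01 -1.70279248e+00]
```

View pics/m2.png

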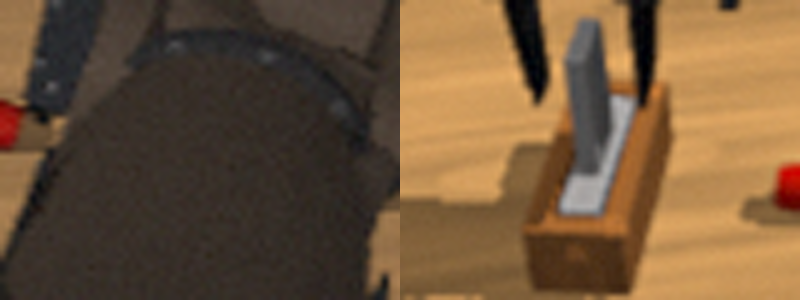

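The right half shows the fingers straddling the handle, with clearance on both sides. Now closing.

Call:
{"name": "move_arm", "arguments": {
  "commands": [
    [[0,0,0],[0,0,0],0.2],
    [[0,0,0],[0,0,0],0.1],
    [[0,0,0],[0,0,0],0.0],
    [[0,0,0],[0,0,0],0.0],
    [[0,0,0],[0,0,0],0.0],
    [[0,0,0],[0,0,0],0.0]
  ]
}}

```text
t: 3.7
eef_pos: [605.1, -180.1, 79.8]
tcp_rot: [3.142, 0.0, 2.88]
ft_force: [0.0, -0.2, 1.9]
opening: 0.127
grip_force: 30.0
```

```bash
python3 - <<'E'
from h import *
for _ in range(4):
    read_camera("scene"); s=state(); print(s["t"],s["eef_pos"].round(2) if hasattr(s["eef_pos"],"round") else s["eef_pos"],s["tcp_rot"],s["ft_force"],s["moment"],s["opening"])
E
```

```text
3.75 [ 605.04 -180.1    79.79] [3.14156565e+00 1.32465079e-04 2.87979951e+00] [-1.04817332 -0.09136848  1.12853202] [-0.02950292  0.06360015  0.03179337] 0.12082643324518098
3.8 [ 605.05 -180.08   79.8 ] [3.14156639e+00 1.52809898e-04 2.87981481e+00] [-0.53861218 -0.87319485  1.97382959] [-0.03106314  0.06969213  0.01760281] 0.12207180975134341
3.85 [ 605.04 -180.1    79.78] [3.14159111e+00 1.23034779e-04 2.87982170e+00] [-0.43582903 -0.52650865  2.50453284] [-0.04493412  0.07857202 -0.06038442] 0.12515253416951863
3.9 [ 605.05 -180.06   79.79] [3.14157446e+00 1.36813919e-04 2.87981647e+00] [-0.8321734   0.52076813  1.80729264] [-0.07692856  0.11587276  0.08804818] 0.12505792098747673
```

Call:
{"name": "move_arm", "arguments": {
  "commands": [
    [[0,0,0.5],[0,0,0],0],
    [[0,0,1],[0,0,0],0],
    [[0,0,2],[0,0,0],0],
    [[0,0,2],[0,0,0],0],
    [[0,0,2],[0,0,0],0],
    [[0,0,0.5],[0,0,0],0]
  ]
}}

```text
t: 4.5
eef_pos: [605.8, -180.2, 162.3]
tcp_rot: [-3.141, 0.004, 2.88]
ft_force: [0.1, 0.2, -2.5]
opening: 0.123
grip_force: 30.0
```

Call:
{"name": "move_arm", "arguments": {
  "commands": [
    [[-0.67,3.72,0],[0,0,1.77],0],
    [[-0.67,3.72,0],[0,0,1.77],0],
    [[-0.67,3.72,0],[0,0,1.77],0],
    [[-0.67,3.72,0],[0,0,1.77],0],
    [[-0.67,3.72,0],[0,0,1.77],0],
    [[-0.67,3.72,0],[0,0,1.77],0],
    [[-0.67,3.72,0],[0,0,1.77],0],
    [[-0.67,3.72,0],[0,0,1.77],0],
    [[-0.67,3.72,0],[0,0,1.77],0],
    [[-0.67,3.72,0],[0,0,1.77],0]
  ]
}}

```text
t: 5.5
eef_pos: [537.4, 193.5, 159.4]
tcp_rot: [3.142, -0.0, -3.093]
ft_force: [0.5, -0.3, -2.4]
opening: 0.124
grip_force: 30.0
```

Call:
{"name": "move_arm", "arguments": {
  "commands": [
    [[0,0,-1.0],[0,0,0],0],
    [[0,0,-1.0],[0,0,0],0],
    [[0,0,0],[0,0,0],0],
    [[0,0,0],[0,0,0],0],
    [[0,0,0],[0,0,0],0],
    [[0,0,0],[0,0,0],0]
  ]
}}

```text
t: 6.1
eef_pos: [538.4, 191.4, 140.0]
tcp_rot: [3.141, 0.001, -3.095]
ft_force: [0.2, 0.6, -1.3]
opening: 0.122
grip_force: 30.0
```

```bash
python3 - <<'E'
from h import *
s=read_camera("scene");t=read_camera("top");cv2.imwrite("pics/s3.png",s);cv2.imwrite("pics/t3.png",t)
f=lambda im,x,y,w,h:cv2.resize(im[y:y+h,x:x+w],(800,600),interpolation=cv2.INTER_CUBIC)
cv2.imwrite("pics/m3.png",f(s,308,150,80,60))
q=state();print(q["eef_pos"],q["tcp_rot"],q["ft_force"],q["joints"])
E
```

```text
[538.23279182 191.65677983 139.92409116] [ 3.14144010e+00  4.72983078e-04 -3.09501275e+00] [ 0.43089755 -0.26402378 -1.71276978] [ 2.26453703e-01  5.02113044e-01  1.77407770e+00  8.60322535e-05
  8.64909264e-01 -1.39097836e+00]
```

View pics/m3.png

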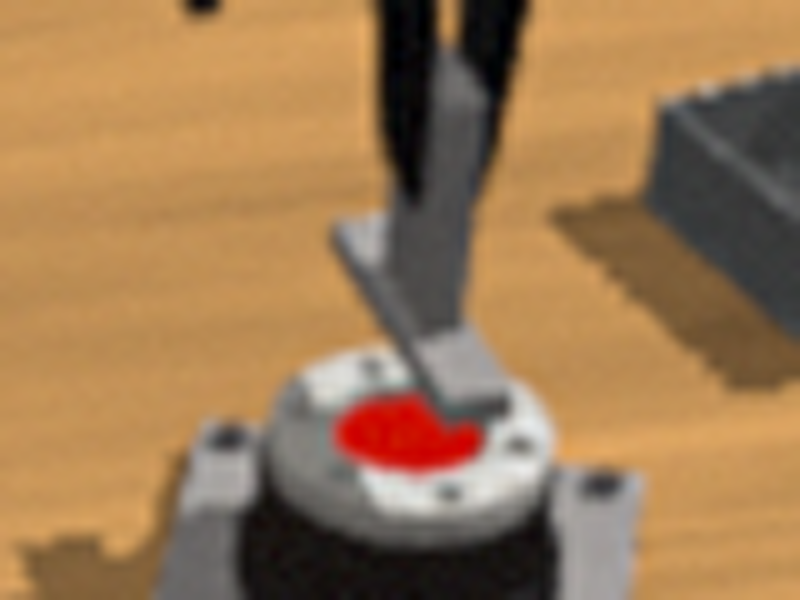

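The crop shows the bar above the ring. The top's front corners are near (443,400) and (508,390), and its back-left corner is near (337,228). I'll check these against the commanded pose.

```bash
python3 - <<'E'
from h import *
un=lambda p:(np.array(p,float)+.5)/10-.5+[308,150]
print(ray("scene",un([(443,402),(508,388),(337,228)]),102).round(1))
o=np.array([538.2,191.7]);a=np.radians(2.7);R=np.array([[np.cos(a),-np.sin(a)],[np.sin(a),np.cos(a)]])
print([(o+R@p).round(1).tolist() for p in np.array([[45,-10],[45,10],[-45,-10]])])
E
```

```text
[[584.5 181.8 102. ]
 [581.7 200.4 102. ]
 [498.4 178.7 102. ]]
[[583.6, 183.8], [582.7, 203.8], [493.7, 179.6]]
```

Call:
{"name": "move_arm", "arguments": {
  "commands": [
    [[0,0,-1.0],[0,0,0],0],
    [[0,0,-0.6],[0,0,0],0],
    [[0,0,-0.4],[0,0,0],0],
    [[0,0,-0.1],[0,0,0],0],
    [[0,0,0],[0,0,0],0],
    [[0,0,0],[0,0,0],0],
    [[0,0,0],[0,0,0],0]
  ]
}}

```text
t: 6.9
eef_pos: [538.1, 192.0, 118.9]
tcp_rot: [3.141, 0.0, -3.094]
ft_force: [0.4, -0.0, -2.0]
opening: 0.127
grip_force: 30.0
```

Call:
{"name": "move_arm", "arguments": {
  "commands": [
    [[0,0,-0.1],[0,0,0],0],
    [[0,0,-0.1],[0,0,0],0],
    [[0,0,-0.05],[0,0,0],0],
    [[0,0,0],[0,0,0],0]
  ]
}}

```text
t: 7.3
eef_pos: [538.0, 192.0, 116.1]
tcp_rot: [3.142, -0.0, -3.094]
ft_force: [0.3, -0.2, -1.8]
opening: 0.124
grip_force: 30.0
```

Call:
{"name": "move_arm", "arguments": {
  "commands": [
    [[0,0,-0.05],[0,0,0],0],
    [[0,0,-0.05],[0,0,0],0],
    [[0,0,0],[0,0,0],0]
  ]
}}

```text
t: 7.6
eef_pos: [538.0, 192.0, 115.1]
tcp_rot: [3.142, -0.0, -3.094]
ft_force: [0.0, 0.5, -3.0]
opening: 0.123
grip_force: 30.0
```

Call:
{"name": "move_arm", "arguments": {
  "commands": [
    [[0,0,-0.05],[0,0,0],0],
    [[0,0,-0.05],[0,0,0],0],
    [[0,0,0],[0,0,0],0]
  ]
}}

```text
t: 7.9
eef_pos: [538.0, 192.0, 114.1]
tcp_rot: [3.142, -0.0, -3.094]
ft_force: [0.9, 0.2, -2.1]
opening: 0.121
grip_force: 30.0
```

The tips are nominally 2.7 mm below the face with no force, so they are dropping in. I'll keep going gently.

Call:
{"name": "move_arm", "arguments": {
  "commands": [
    [[0,0,-0.05],[0,0,0],0],
    [[0,0,-0.05],[0,0,0],0],
    [[0,0,-0.05],[0,0,0],0],
    [[0,0,0],[0,0,0],0]
  ]
}}

```text
t: 8.3
eef_pos: [538.0, 192.0, 112.6]
tcp_rot: [3.142, -0.0, -3.094]
ft_force: [-0.8, 0.2, -2.4]
opening: 0.123
grip_force: 30.0
```

Call:
{"name": "move_arm", "arguments": {
  "commands": [
    [[0,0,-0.05],[0,0,0],0],
    [[0,0,-0.05],[0,0,0],0],
    [[0,0,-0.05],[0,0,0],0],
    [[0,0,0],[0,0,0],0]
  ]
}}

```text
t: 8.7
eef_pos: [538.0, 192.0, 111.1]
tcp_rot: [3.142, -0.0, -3.094]
ft_force: [-0.5, 0.8, -2.6]
opening: 0.122
grip_force: 30.0
```

Call:
{"name": "move_arm", "arguments": {
  "commands": [
    [[0,0,-0.05],[0,0,0],0],
    [[0,0,-0.05],[0,0,0],0],
    [[0,0,-0.05],[0,0,0],0],
    [[0,0,0],[0,0,0],0]
  ]
}}

```text
t: 9.1
eef_pos: [538.0, 192.0, 109.6]
tcp_rot: [3.141, -0.0, -3.094]
ft_force: [0.6, 0.2, -1.4]
opening: 0.126
grip_force: 30.0
```

Call:
{"name": "move_arm", "arguments": {
  "commands": [
    [[0,0,-0.05],[0,0,0],0],
    [[0,0,-0.05],[0,0,0],0],
    [[0,0,0],[0,0,0],0]
  ]
}}

```text
t: 9.4
eef_pos: [538.0, 192.0, 108.6]
tcp_rot: [3.142, -0.0, -3.094]
ft_force: [-0.4, 0.2, -0.8]
opening: 0.125
grip_force: 30.0
```

Call:
{"name": "move_arm", "arguments": {
  "commands": [
    [[0,0,0],[0,0,-1],0],
    [[0,0,0],[0,0,-1],0],
    [[0,0,0],[0,0,-1],0],
    [[0,0,0],[0,0,-1],0],
    [[0,0,0],[0,0,-1],0],
    [[0,0,0],[0,0,-1],0],
    [[0,0,0],[0,0,0],0]
  ]
}}

```text
t: 10.1
eef_pos: [538.1, 192.1, 108.7]
tcp_rot: [3.141, 0.0, 3.083]
ft_force: [-0.1, 2.1, -2.3]
opening: 0.123
grip_force: 30.0
```

```bash
python3 -c "
from cell import *
s=state();print(s['t'],s['eef_pos'],s['tcp_rot'],s['ft_force'],s['moment'])"
```

```text
10.1 [538.06549486 192.07463551 108.6867577 ] [3.14133636e+00 1.09033365e-04 3.08315044e+00] [-0.06848476  2.10317812 -2.29426867] [0.4459787  0.0596717  0.17403406]
```

Call:
{"name": "move_arm", "arguments": {
  "commands": [
    [[0,0,0],[0,0,-1],0],
    [[0,0,0],[0,0,-1],0],
    [[0,0,0],[0,0,-1],0],
    [[0,0,0],[0,0,-1],0],
    [[0,0,0],[0,0,-1],0],
    [[0,0,0],[0,0,-1],0],
    [[0,0,0],[0,0,-1],0],
    [[0,0,0],[0,0,-1],0],
    [[0,0,0],[0,0,0],0]
  ]
}}

```text
t: 11.0
eef_pos: [538.1, 192.1, 108.7]
tcp_rot: [3.141, 0.0, 2.943]
ft_force: [0.4, 3.5, -2.1]
opening: 0.125
grip_force: 30.0
```

```bash
python3 -c "
from cell import *
s=state();print(s['t'],s['eef_pos'],s['tcp_rot'],s['ft_force'],s['moment'])"
```

```text
11.0 [538.06642195 192.07380109 108.66788144] [3.14132422e+00 7.06301632e-05 2.94345747e+00] [ 0.4367078   3.45641745 -2.10948584] [ 1.00887198 -0.08669375  0.14266074]
```

Call:
{"name": "move_arm", "arguments": {
  "commands": [
    [[0,0,0],[0,0,-1],0],
    [[0,0,0],[0,0,-1],0],
    [[0,0,0],[0,0,-1],0],
    [[0,0,0],[0,0,-1],0],
    [[0,0,0],[0,0,-1],0],
    [[0,0,0],[0,0,0],0]
  ]
}}

```text
t: 11.6
eef_pos: [538.1, 192.1, 108.7]
tcp_rot: [3.141, 0.0, 2.856]
ft_force: [1.2, 4.5, -2.4]
opening: 0.123
grip_force: 30.0
```

```bash
python3 - <<'E'
from h import *
s=read_camera("scene");cv2.imwrite("pics/s4.png",s)
cv2.imwrite("pics/m4.png",cv2.resize(s[150:210,308:388],(800,600),interpolation=cv2.INTER_CUBIC))
s=state();print(s['t'],s['eef_pos'],s['tcp_rot'],s['ft_force'],s['moment'])
E
```

```text
11.65 [538.10994969 192.09108489 108.66578678] [3.14126957e+00 1.50944034e-04 2.85610685e+00] [ 1.13996015  6.01437058 -2.99584304] [ 1.2620809  -0.09341941  0.09900091]
```

View pics/m4.png

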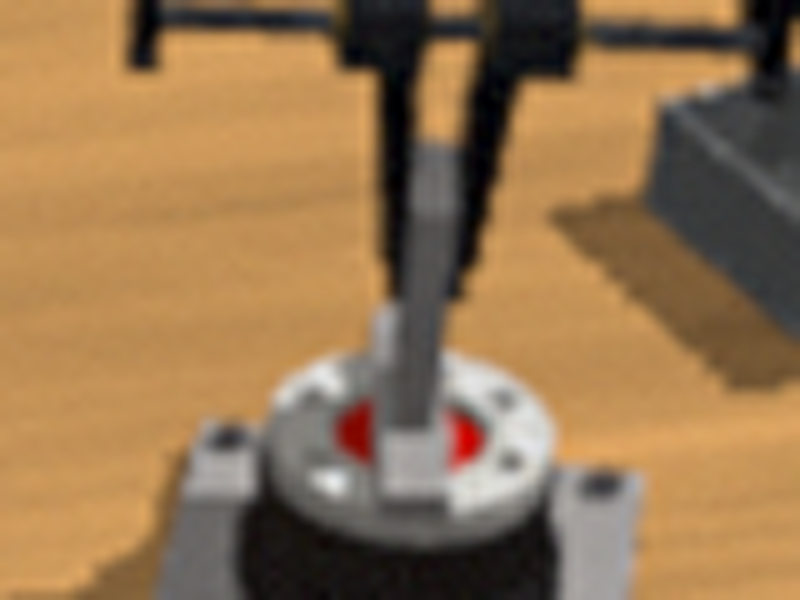

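The pins are in, the bar lies flat, and the ring is turning with the spanner (the bar is now at about -16°). The side force is creeping up to 6 N, so I'll relieve it slightly in +y and carry on.

Call:
{"name": "move_arm", "arguments": {
  "commands": [
    [[0,0.05,0],[0,0,0],0],
    [[0,0,0],[0,0,-1],0],
    [[0,0,0],[0,0,-1],0],
    [[0,0,0],[0,0,-1],0],
    [[0,0,0],[0,0,-1],0],
    [[0,0,0],[0,0,0],0]
  ]
}}

```text
t: 12.25
eef_pos: [538.1, 192.5, 108.7]
tcp_rot: [3.141, 0.0, 2.786]
ft_force: [0.8, 2.4, -2.2]
opening: 0.126
grip_force: 30.0
```

```bash
python3 -c "
from cell import *
s=state();print(s['t'],s['eef_pos'],s['tcp_rot'],s['ft_force'],s['moment'])"
```

```text
12.25 [538.08147867 192.45853874 108.67066391] [3.14149169e+00 1.31645294e-04 2.78640065e+00] [ 0.81183168  2.39160948 -2.20600785] [ 0.55350262 -0.28151717  0.18852523]
```

Call:
{"name": "move_arm", "arguments": {
  "commands": [
    [[0,0,0],[0,0,-1],0],
    [[0,0,0],[0,0,-1],0],
    [[0,0,0],[0,0,-1],0],
    [[0,0,0],[0,0,0],0]
  ]
}}

```text
t: 12.65
eef_pos: [538.1, 192.5, 108.7]
tcp_rot: [3.141, 0.0, 2.734]
ft_force: [1.8, 1.8, -1.3]
opening: 0.125
grip_force: 30.0
```

```bash
python3 -c "
from cell import *
s=state();print(s['t'],s['eef_pos'],s['tcp_rot'],s['ft_force'],s['moment'])"
```

```text
12.65 [538.07851317 192.4844732  108.66600943] [3.14145230e+00 9.34224753e-05 2.73403339e+00] [ 1.80960996  1.78544655 -1.29535003] [ 0.51895768 -0.36238244  0.17659502]
```

Call:
{"name": "move_arm", "arguments": {
  "commands": [
    [[0,0,0],[0,0,-1],0],
    [[0,0,0],[0,0,-1],0],
    [[0,0,0],[0,0,0],0]
  ]
}}

```text
t: 12.95
eef_pos: [538.1, 192.5, 108.7]
tcp_rot: [3.141, 0.0, 2.699]
ft_force: [1.6, 3.5, -2.5]
opening: 0.126
grip_force: 30.0
```

```bash
python3 -c "
from cell import *
s=state();print(s['t'],s['eef_pos'],s['tcp_rot'],s['ft_force'],s['moment'])"
```

```text
12.95 [538.11097986 192.48738132 108.67645519] [3.14140635e+00 1.37026460e-04 2.69909131e+00] [ 1.63503839  3.459503   -2.45972742] [ 0.55445064 -0.39146501  0.154548  ]
```

Call:
{"name": "move_arm", "arguments": {
  "commands": [
    [[0,0,0],[0,0,-1],0],
    [[0,0,0],[0,0,-1],0],
    [[0,0,0],[0,0,0],0]
  ]
}}

```text
t: 13.25
eef_pos: [538.1, 192.5, 108.7]
tcp_rot: [3.141, 0.0, 2.664]
ft_force: [1.8, 3.0, -2.4]
opening: 0.128
grip_force: 30.0
```

```bash
python3 -c "
from cell import *
s=state();print(s['t'],s['eef_pos'],s['tcp_rot'],s['ft_force'],s['moment'])"
```

```text
13.25 [538.11430383 192.5296945  108.69301698] [3.14131010e+00 1.52894092e-04 2.66415900e+00] [ 1.76139382  2.96254941 -2.42430212] [ 0.66385745 -0.46828097  0.15979095]
```

Call:
{"name": "move_arm", "arguments": {
  "commands": [
    [[0,0,0],[0,0,-1],0],
    [[0,0,0],[0,0,-1],0],
    [[0,0,0],[0,0,0],0]
  ]
}}

```text
t: 13.55
eef_pos: [538.1, 192.5, 108.7]
tcp_rot: [3.141, 0.0, 2.629]
ft_force: [2.0, 3.2, -1.7]
opening: 0.124
grip_force: 30.0
```

```bash
python3 -c "
from cell import *
s=state();print(s['t'],s['eef_pos'],s['tcp_rot'],s['ft_force'],s['moment'])"
```

```text
13.55 [538.08697042 192.5193238  108.67995576] [3.14134403e+00 9.35744643e-05 2.62927363e+00] [ 1.96945531  3.19304553 -1.67357355] [ 0.76010706 -0.4810718   0.13333343]
```

Call:
{"name": "move_arm", "arguments": {
  "commands": [
    [[0.03,0.03,0],[0,0,-1],0],
    [[0,0,0],[0,0,-1],0],
    [[0,0,0],[0,0,0],0]
  ]
}}

```text
t: 13.85
eef_pos: [538.2, 192.7, 108.6]
tcp_rot: [-3.141, -0.0, 2.594]
ft_force: [0.9, 2.4, -1.5]
opening: 0.124
grip_force: 30.0
```

```bash
python3 -c "
from cell import *
s=state();print(s['t'],s['eef_pos'],s['tcp_rot'],s['ft_force'],s['moment'])"
```

```text
13.85 [538.20880674 192.69508285 108.64009985] [-3.14136335e+00 -2.07625158e-04  2.59439694e+00] [ 0.91706245  2.43067961 -1.49317756] [ 0.39236567 -0.27035406  0.1705051 ]
```

Call:
{"name": "move_arm", "arguments": {
  "commands": [
    [[0,0,0],[0,0,-1],0],
    [[0,0,0],[0,0,-1],0],
    [[0,0,0],[0,0,0],0]
  ]
}}

```text
t: 14.15
eef_pos: [538.3, 192.7, 108.7]
tcp_rot: [-3.142, -0.0, 2.559]
ft_force: [1.0, 2.1, -1.9]
opening: 0.125
grip_force: 30.0
```

```bash
python3 -c "
from cell import *
s=state();print(s['t'],s['eef_pos'],s['tcp_rot'],s['ft_force'],s['moment'])"
```

```text
14.15 [538.27064337 192.74121182 108.66478507] [-3.14155815e+00 -6.17354707e-05  2.55948964e+00] [ 1.00246506  2.08823486 -1.86119842] [ 0.35152497 -0.26828665  0.08841199]
```

Call:
{"name": "move_arm", "arguments": {
  "commands": [
    [[0,0,0],[0,0,-1],0],
    [[0,0,0],[0,0,-1],0],
    [[0,0,0],[0,0,0],0]
  ]
}}

```text
t: 14.45
eef_pos: [538.3, 192.8, 108.6]
tcp_rot: [-3.142, -0.0, 2.525]
ft_force: [1.1, 0.5, -1.2]
opening: 0.127
grip_force: 30.0
```

```bash
python3 - <<'E'
from h import *
s=read_camera("scene");cv2.imwrite("pics/s5.png",s)
cv2.imwrite("pics/m5.png",cv2.resize(s[165:210,318:378],(800,600),interpolation=cv2.INTER_CUBIC))
s=state();print(s['t'],s['eef_pos'],s['tcp_rot'],s['ft_force'],s['moment'])
E
```

```text
14.5 [538.28899267 192.78348448 108.65899885] [ 3.14159185e+00 -2.69013688e-05  2.52551396e+00] [ 1.24348778  1.52500175 -1.20394499] [ 0.34159458 -0.25559246  0.28664608]
```

View pics/m5.png

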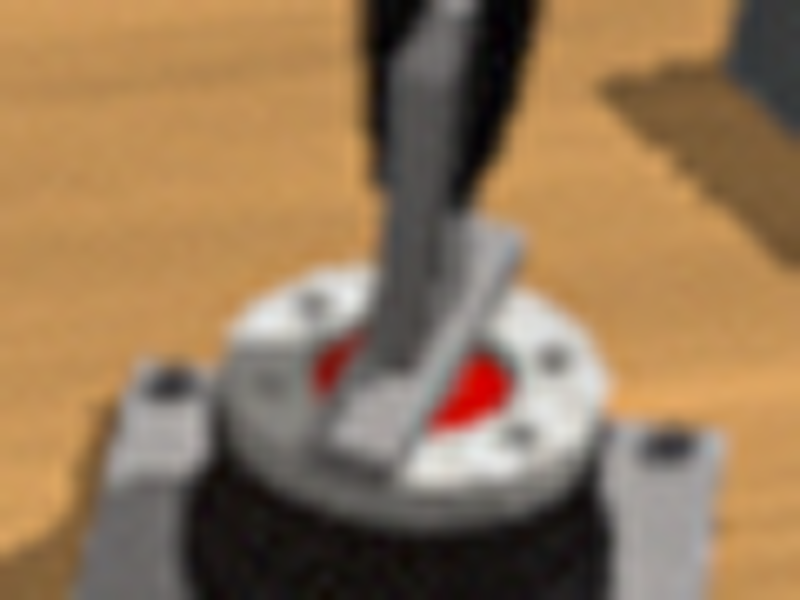

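The holes are visible in the crop at (314,302), (554,358), (520,434) and (268,380). The moment has risen to 0.29 N m. I'll measure the ring angle.

```bash
python3 - <<'E'
from h import *
un=lambda p:(np.array(p,float)+.5)*60/800-.5+[318,165]
P=ray("scene",un([(314,302),(554,358),(520,434),(268,380)]),60)[:,:2]-[538,191.4]
print(P.round(1),np.hypot(*P.T).round(1),np.degrees(np.arctan2(P[:,1],P[:,0])).round(1))
E
```

```text
[[-28.4 -13.2]
 [  0.9  29.6]
 [ 25.2  14.3]
 [ -3.  -30.6]] [31.3 29.6 29.  30.7] [-155.1   88.3   29.6  -95.6]
```

Call:
{"name": "move_arm", "arguments": {
  "commands": [
    [[0,0,0],[0,0,-1],0],
    [[0,0,0],[0,0,0],0]
  ]
}}

```text
t: 14.7
eef_pos: [538.3, 192.8, 108.6]
tcp_rot: [-3.141, 0.0, 2.508]
ft_force: [1.4, 1.0, -1.3]
opening: 0.124
grip_force: 30.2
```

```bash
python3 -c "
from cell import *
for i in range(3):
  read_camera('top');s=state();print(s['t'],s['tcp_rot'],s['ft_force'],s['moment'])"
```

```text
14.75 [-3.14158521e+00  1.18129322e-04  2.50835594e+00] [ 0.26041323  1.0963748  -0.97450299] [ 0.2991215  -0.18518286  0.50904795]
14.8 [-3.14155766e+00  8.43390858e-05  2.50851609e+00] [ 0.94754852  2.39116321 -1.58749293] [ 0.30390653 -0.1373221   0.57968075]
14.85 [3.14158609e+00 7.45264233e-05 2.50846392e+00] [ 1.97757355  0.80546411 -0.44289106] [ 0.29290869 -0.19617454  0.51901222]
```

The moment rose from 0.17 to 0.53 N m over the last 3°, more than twice the ring's friction. The measured ring turn is about 36°, so the ring is at its stop. I'll unwind 3° within the pin play and then lift straight off.

Call:
{"name": "move_arm", "arguments": {
  "commands": [
    [[0,0,0],[0,0,1],0],
    [[0,0,0],[0,0,1],0],
    [[0,0,0],[0,0,1],0],
    [[0,0,0],[0,0,0],0]
  ]
}}

```text
t: 15.25
eef_pos: [538.1, 192.6, 108.5]
tcp_rot: [-3.141, -0.0, 2.561]
ft_force: [0.0, 0.4, -2.9]
opening: 0.122
grip_force: 30.0
```

```bash
python3 -c "
from cell import *
for i in range(2):
  read_camera('top');s=state();print(s['t'],s['eef_pos'],s['tcp_rot'],s['ft_force'],s['moment'])"
```

```text
15.3 [538.16489476 192.6649436  108.55695072] [-3.14132626e+00 -3.35069362e-04  2.56029666e+00] [ 0.60439518  0.05922921 -1.07817804] [-0.02277784  0.00157517 -0.02362175]
15.35 [538.1923479  192.68348053 108.56839873] [-3.14136106e+00 -3.06275275e-04  2.56010411e+00] [ 0.29746345  0.86629343 -1.96851572] [-0.01713555  0.04050088  0.04339411]
```

All forces and moments are zero, so I'm lifting.

Call:
{"name": "move_arm", "arguments": {
  "commands": [
    [[0,0,0.2],[0,0,0],0],
    [[0,0,0.2],[0,0,0],0],
    [[0,0,0.2],[0,0,0],0],
    [[0,0,0.2],[0,0,0],0],
    [[0,0,0.4],[0,0,0],0],
    [[0,0,1],[0,0,0],0],
    [[0,0,1.5],[0,0,0],0],
    [[0,0,1.5],[0,0,0],0],
    [[0,0,0],[0,0,0],0],
    [[0,0,0],[0,0,0],0]
  ]
}}

```text
t: 16.35
eef_pos: [538.3, 192.8, 160.9]
tcp_rot: [3.141, 0.0, 2.56]
ft_force: [-0.5, -0.8, -1.8]
opening: 0.127
grip_force: 30.0
```

```bash
python3 - <<'E'
from h import *
s=read_camera("scene");cv2.imwrite("pics/s6.png",s)
cv2.imwrite("pics/m6.png",cv2.resize(s[150:210,308:388],(800,600),interpolation=cv2.INTER_CUBIC))
s=state();print(s['t'],s['eef_pos'],s['tcp_rot'],s['ft_force'],s['moment'])
E
```

```text
16.4 [538.0753943  192.74100572 160.39309003] [-3.14144048e+00 -2.13420313e-04  2.56046857e+00] [-0.16366513  0.07397192 -0.83124712] [-0.03494404  0.01498784  0.00035967]
```

View pics/m6.png

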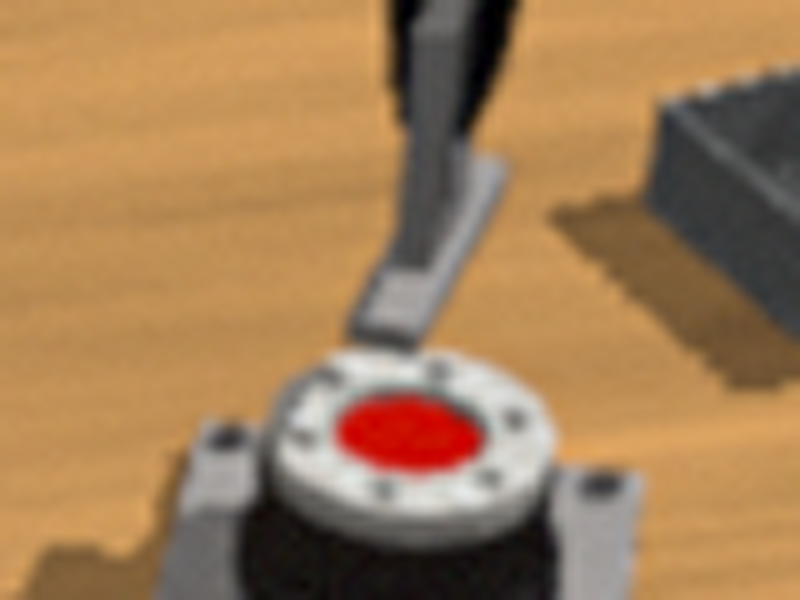

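The spanner is clear of the ring, and all six holes show: (332,376), (437,372), (515,418), (490,477), (384,488) and (302,437). I'll measure the ring's final angle and whether the spanner slipped in the grip.

```bash
python3 - <<'E'
from h import *
s=cv2.imread("pics/s6.png")
un=lambda p:(np.array(p,float)+.5)/10-.5+[308,150]
print(*pose(ray("scene",holes(s,"scene",un([(332,376),(437,372),(515,418),(490,477),(384,488),(302,437)]),2),60)))
b=ray("scene",un([(412,333),(360,318),(505,163)]),122.6);print(b.round(1))
print(np.degrees(np.arctan2(*(b[0]-b[2])[[1,0]])))
a=np.radians(-33.3);R=np.array([[np.cos(a),-np.sin(a)],[np.sin(a),np.cos(a)]])
print([(np.array([538.1,192.7])+R@p).round(1).tolist() for p in np.array([[45,10],[45,-10],[-45,10]])])
E
```

```text
[539.4 188.7] [33.8 16.5 31.9 30.1 28.1 35.3] [-157.   133.2   90.    33.9  -27.6 -102.2] 25.396834419084897
[[581.2 172.7 122.6]
 [571.9 161.5 122.6]
 [506.5 222.3 122.6]]
-33.642391711562674
[[581.2, 176.4], [570.2, 159.6], [506.0, 225.8]]
```

```bash
python3 - <<'E'
from h import *
un=lambda p:(np.array(p,float)+.5)/10-.5+[308,150]
print(*pose(ray("scene",un([(332,376),(437,372),(515,418),(490,477),(384,488),(302,437)]),60)))
E
```

```text
[537.4 191.2] [31.4 28.9 29.8 30.2 30.1 30.4] [-153.7  147.5   87.5   28.3  -30.6  -92.5] 27.73552175541748
```

The ring turned about 35° (0.61 rad) in total, consistent with reaching the stop, and the spanner hasn't slipped in the grip. I'm taking it back to the block.

Call:
{"name": "move_arm", "arguments": {
  "commands": [
    [[0.67,-3.73,0],[0,0,1.83],0],
    [[0.67,-3.73,0],[0,0,1.83],0],
    [[0.67,-3.73,0],[0,0,1.83],0],
    [[0.67,-3.73,0],[0,0,1.83],0],
    [[0.67,-3.73,0],[0,0,1.83],0],
    [[0.67,-3.73,0],[0,0,1.83],0],
    [[0.67,-3.73,0],[0,0,1.83],0],
    [[0.67,-3.73,0],[0,0,1.83],0],
    [[0.67,-3.73,0],[0,0,1.83],0],
    [[0.64,-3.71,0],[0,0,1.83],0]
  ]
}}

```text
t: 17.4
eef_pos: [604.8, -181.5, 159.7]
tcp_rot: [3.141, -0.001, 2.881]
ft_force: [0.6, -0.1, -1.2]
opening: 0.126
grip_force: 30.0
```

Call:
{"name": "move_arm", "arguments": {
  "commands": [
    [[0,0,-1.5],[0,0,0],0],
    [[0,0,-1.5],[0,0,0],0],
    [[0,0,-1.0],[0,0,0],0],
    [[0,0,0],[0,0,0],0],
    [[0,0,0],[0,0,0],0],
    [[0,0,0],[0,0,0],0]
  ]
}}

```text
t: 18.0
eef_pos: [605.4, -179.9, 121.3]
tcp_rot: [-3.142, 0.001, 2.88]
ft_force: [-0.0, -0.1, -1.8]
opening: 0.122
grip_force: 30.0
```

Call:
{"name": "move_arm", "arguments": {
  "commands": [
    [[0,0,-0.8],[0,0,0],0],
    [[0,0,-0.8],[0,0,0],0],
    [[0,0,-0.4],[0,0,0],0],
    [[0,0,-0.3],[0,0,0],0],
    [[0,0,-0.3],[0,0,0],0],
    [[0,0,-0.2],[0,0,0],0],
    [[0,0,0],[0,0,0],0]
  ]
}}

```text
t: 18.7
eef_pos: [605.0, -180.0, 92.4]
tcp_rot: [3.141, -0.0, 2.88]
ft_force: [-0.6, 0.8, -2.5]
opening: 0.126
grip_force: 30.0
```

Call:
{"name": "move_arm", "arguments": {
  "commands": [
    [[0,0,-0.2],[0,0,0],0],
    [[0,0,-0.2],[0,0,0],0],
    [[0,0,-0.2],[0,0,0],0],
    [[0,0,0],[0,0,0],0]
  ]
}}

```text
t: 19.1
eef_pos: [604.9, -180.0, 86.3]
tcp_rot: [3.141, -0.0, 2.88]
ft_force: [-0.1, 1.8, -2.2]
opening: 0.124
grip_force: 30.0
```

Call:
{"name": "move_arm", "arguments": {
  "commands": [
    [[0,0,-0.2],[0,0,0],0],
    [[0,0,-0.2],[0,0,0],0],
    [[0,0,-0.1],[0,0,0],0],
    [[0,0,0],[0,0,0],0],
    [[0,0,0],[0,0,0],0]
  ]
}}

```text
t: 19.6
eef_pos: [605.0, -180.0, 81.7]
tcp_rot: [3.142, 0.0, 2.88]
ft_force: [-0.3, -0.5, -2.5]
opening: 0.127
grip_force: 30.0
```

Call:
{"name": "move_arm", "arguments": {
  "commands": [
    [[0,0,-0.1],[0,0,0],0],
    [[0,0,-0.05],[0,0,0],0],
    [[0,0,0],[0,0,0],0],
    [[0,0,0],[0,0,0],0]
  ]
}}

```text
t: 20.0
eef_pos: [605.0, -180.0, 80.1]
tcp_rot: [3.141, -0.0, 2.88]
ft_force: [-0.2, -0.3, -0.8]
opening: 0.124
grip_force: 30.0
```

Call:
{"name": "move_arm", "arguments": {
  "commands": [
    [[0,0,-0.04],[0,0,0],0],
    [[0,0,0],[0,0,0],0],
    [[0,0,0],[0,0,0],0]
  ]
}}

```text
t: 20.3
eef_pos: [605.1, -180.0, 79.8]
tcp_rot: [3.142, 0.0, 2.88]
ft_force: [0.1, -0.7, -1.2]
opening: 0.121
grip_force: 30.0
```

It's back at the pick-up pose, so I'm releasing it and retreating upward.

Call:
{"name": "move_arm", "arguments": {
  "commands": [
    [[0,0,0],[0,0,0],0.2],
    [[0,0,0],[0,0,0],0.35],
    [[0,0,0],[0,0,0],0.5],
    [[0,0,0],[0,0,0],0.5],
    [[0,0,0],[0,0,0],0.5]
  ]
}}

```text
t: 20.8
eef_pos: [605.0, -180.0, 79.8]
tcp_rot: [3.142, 0.0, 2.88]
ft_force: [0.0, -0.9, -0.3]
opening: 0.467
grip_force: 0.0
```

Call:
{"name": "move_arm", "arguments": {
  "commands": [
    [[0,0,0.5],[0,0,0],0.5],
    [[0,0,2],[0,0,0],0.5],
    [[0,0,3],[0,0,0],0.5],
    [[0,0,3],[0,0,0],0.5],
    [[0,0,3],[0,0,0],0.5],
    [[0,0,2],[0,0,0],0.5],
    [[0,0,0],[0,0,0],0.5]
  ]
}}

```text
t: 21.5
eef_pos: [605.9, -180.3, 218.1]
tcp_rot: [-3.141, 0.005, 2.88]
ft_force: [0.5, 0.1, 0.4]
opening: 0.504
grip_force: 0.0
```

Call:
{"name": "move_arm", "arguments": {
  "commands": [
    [[-3,0,0.5],[0,0,0],0.5],
    [[-3,0,0.5],[0,0,0],0.5],
    [[-3,0,0.5],[0,0,0],0.5],
    [[-3,0,0.5],[0,0,0],0.5],
    [[0,0,0],[0,0,0],0.5],
    [[0,0,0],[0,0,0],0.5]
  ]
}}

```text
t: 22.1
eef_pos: [485.0, -180.1, 234.6]
tcp_rot: [3.141, 0.0, 2.879]
ft_force: [0.6, -0.9, 0.2]
opening: 0.501
grip_force: 0.0
```

```bash
python3 - <<'E'
from h import *
s=read_camera("scene");t=read_camera("top")
f=lambda im,x,y,w,h:cv2.resize(im[y:y+h,x:x+w],(400,300),interpolation=cv2.INTER_CUBIC)
cv2.imwrite("pics/m7.png",np.vstack([np.hstack([f(t,182,185,68,51),f(t,304,165,68,51)]),np.hstack([cv2.resize(s,(400,300)),f(s,175,200,80,60)])]))
E
```

```text
(no output)
```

View pics/m7.png

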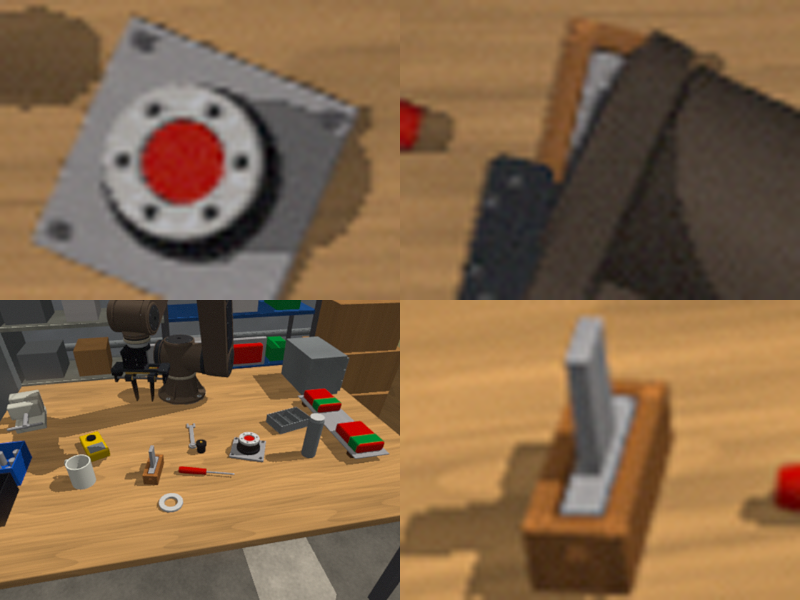

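The spanner stands in its pocket as before, the lens looks whole, and the other objects look undisturbed. The unobstructed top crop shows holes at (154,110), (214,111), (241,161), (210,212), (150,212) and (123,160). I'll do a final angle check on those.

```bash
python3 - <<'E'
from h import *
t=read_camera("top");k=400/68
h=holes(t,"top",(np.array([(154,110),(214,111),(241,161),(210,212),(150,212),(123,160)])+.5)/k-.5+[182,185])
p=pose(ray("top",h,60));print(*p,"turned rad",np.radians(2.65-(p[3]-60)))
E
```

```text
[538. 192.] [28.8 29.6 29.6 29.2 29.7 29.5] [  28.2  -32.3  -92.1 -152.   147.    87.3] 27.670567652664186 turned rad 0.6105062649396187
```

```bash
python3 -c "
from cell import *
print(env.job_done())"
```

```text
the job is handed in; nothing more can be done
None
```

The job is handed in: the ring turned about 0.61 rad clockwise until the torque rose sharply at what I take to be its stop (the joint angle can't be read directly), and the spanner is back in its block with the lens looking intact and nothing else on the bench moved.

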